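# Clip the round-window target plate

### The arm

A 6-joint arm with a two-finger parallel gripper is mounted at the origin on the work surface. World frame = base frame: x ahead of the robot, y to its left, z up, the work surface at z = 0. Lengths are in m, angles in degrees, forces in N, time in s.
With the tool pointing down it reaches from about 0.35 to 0.725 m from the base axis. Payload 4.3 kg.
Tool frame: the origin (TCP) lies at the very end of the fingers, on their centre line; the grasp point (between the pads) lies 19 mm behind it; z points along the fingers, y is the direction in which the jaws open and shut (so a half turn about z gives the same grasp; the last joint's range is limited). The gripper opens to 85 mm and grips with 20 to 120 N. Pads are 22 mm wide; open, the fingers measure 114 mm over their backs; the gripper's body (76 mm by 85 mm) begins 54 mm behind the grasp point. The pads swing forward as they close: fully open they stand 13 mm farther back than shut.
Start: joints at [-74.845, 21.618, 4.641, 73.018, 0, 83.68], TCP at [0.211, -0.535, 0.231] pointing down, gripper open.
Joint ranges: [-156.06, 156.06], [-48.1, 94.91], [-58.44, 69.94], [-101.28, 121.22], [-78.64, 73.56], [-180, 180]. Speed limits (degrees/s): [147.25, 147.25, 180, 180, 180, 180].

### API

Orientations are given as a 3x3 rotation matrix whose columns are the frame's x, y, z axes.
In Python, from cell import * gives the robot as it stands.
- The arm moves only by the shell command python3 -m jog 'ROWS'. ROWS is JSON, a list that holds one entry, the list of rows, each a list of 5 numbers: the shift along the tool's x, y, z in cm, then the turn about the tool's z in degrees, then the finger opening in cm, from 0 to 8.54. A call has 1 to 8 rows; each row is the pose to reach, as a shift and turn from the pose commanded when the call began, along the tool's axes at that moment; what a row does not reach only later rows make up. A row lasts 1/10 s, in which the tool goes at most 50 mm and 8.59 degrees, less where a joint would pass 70% of its speed; a pose out of reach is approached as far as the arm can. A call with a gripper value outside its range is refused whole. The fingers move at their own pace and stop on an object; the grip force is fixed at half the most. Time passes only in rows, so rows that repeat a pose let the fingers close. It gives the time, the measured TCP pose, the force and the opening at its end, in the units of the state.
- get_state(): the state, without advancing time (a new reading comes with each control period).
- snapshot(name): name is "scene" or "top"; returns (picture, depth): 420x560x3 uint8, red, green, blue; 420x560 float32, m along the optical axis (not along the pixel's ray), 0 where there is no reading.
- camera_info(name): a dict with "fx", "fy", "cx", "cy" (pixels), "world_to_cam" (4x4, takes a point from world to camera coordinates). Camera axes: x right, y up, looking along -z (the intrinsics and any distortion apply to the point x, -y, -z); pixel columns grow to the right and rows downward; lengths in m; the calibration is good to about 2 mm. A picture is of the moment at which its call begins. camera_info takes no time and is no camera call.
- finish_job(): hands the job in, once; it reports no verdict.
The state is a dict: "t": time; "joint_positions": joint angles; "joint_velocities": joint speeds; "joint_torque": joint torques, N m; "ee_pos": TCP position; "tool_rot": TCP orientation; "force": force on the tool from outside, world axes, zero at the start; "wrist_torque": the same for the moment, N m; "gripper_width": finger opening in m.
Only numpy, scipy, OpenCV 4.12 (cv2) and the standard library are available. Lean on these libraries where they do the work, as an engineer would, in place of code of your own. Each camera call takes 0.05 s, during which the arm holds its last target.

### The job

Take the target plate with the round window (the widest of the three plates) out of its stand and press it, upright and lower edge first, into the sprung edge clip until it is fully home on the clip's floor, roughly centred along the jaws, and let go of it. Leave the other two plates standing where they are.

Things in the scene. Friction and masses are not known exactly. Their poses are not given: they have to be found in the camera images.
- round_plate_mid (a point): Plate to clip: aluminium, 110 mm wide (y), 100 tall (z, up), 8 thick (x), about 0.16 kg, round dark window on both faces. Point: its centre. It stands in the slot of one of three grey stands (50 x 120 mm, 24 high; slot 11 wide, 18 deep, floor 6 mm above the bench), so its top edge is 106 mm above the bench; lift it 20 mm or more straight up to clear the slot.
- clip_seat (a point): Fixed clip, base 84 mm (x) by 96 (y). Point: middle of its floor, 8 mm above the bench; z up, x across the jaws, y along them. Two smooth sprung aluminium jaws, 80 mm long, 4 mm apart when empty, faces 26 mm high; above, lips flare to 40 mm apart at the top, 49 mm over the floor. Each jaw can part 14 mm. Parting them takes 5 to 13 N, then little down to the floor; fully home, the plate's centre is 50 mm above this point.
- square_plate_mid (a point): Bystander: a similar aluminium plate, 80 mm wide, 100 mm tall, 8 mm thick, with a square window, standing in another such stand. The point is its centre, axes as for the first plate.
- blank_plate_mid (a point): Bystander: a similar aluminium plate, 70 mm wide, 100 mm tall, 8 mm thick, with no window, standing in another such stand. The point is its centre, axes as for the first plate.
Things that resemble listed ones, but are neither listed nor needed, are in the scene too. Leave any blue or purple look-alike of the part that bears clip_seat alone.

How it is judged (in metres and radians):
At the end, for the whole second after the job is handed in: The round-window plate stands in the clip within 10 degrees of upright and 11 of the jaws' direction, lower edge within 6 mm of the floor, middle within 18 mm along and 10 mm across the jaws of the clip's middle; the other two plates are within 20 mm of their starts (z of round_plate_mid in the frame of clip_seat between 0.044 and 0.056 m and x of round_plate_mid in the frame of clip_seat between -0.01 and 0.01 m and y of round_plate_mid in the frame of clip_seat between -0.018 and 0.018 m and angle between round_plate_mid's own z axis and vertical below 0.18 rad and angle between the x axis of round_plate_mid and the x axis of clip_seat, either way round below 0.2 rad and distance of each of square_plate_mid, blank_plate_mid from where it was at the start of the episode below 0.02 m); the robot touches nothing.
It also fails if it takes over 42 s, if anything falls off the work surface, if the arm or the gripper's body presses on something with over 40 N, if the wrist force passes 120 N, or if a joint passes its speed limit or range.

## Working session

There is one attempt and no reset: what is moved stays moved. The work goes in short steps, Python scripts to look and compute and a shell command to move; the robot and the scene stay as the last step left them, time stands still between calls to the robot, and variables do not carry over. Pictures are saved under pics/ and viewed, and the job is handed in when it is done.

```bash
mkdir -p pics; ls
python3 - <<'E'
from cell import *
import cv2,numpy as np
s=get_state();print({k:np.round(v,4).tolist() for k,v in s.items()})
for n in("scene","top"):
    p,d=snapshot(n);cv2.imwrite(f"pics/{n}0.png",p[:,:,::-1]);np.save(f"{n}0.npy",d)
    print(camera_info(n))
E
```

```text
pics
{'t': 0.0, 'joint_positions': [-74.8452, 21.66, 4.5635, 73.0171, 0.0004, 83.6808], 'joint_velocities': [0.0798, -0.0528, 0.0483, -0.0337, -0.0262, 0.0179], 'joint_torque': [-0.0016, -46.36, 26.9878, 0.0209, -0.0001, -0.0], 'ee_pos': [0.2103, -0.5345, 0.2304], 'tool_rot': [[0.9306, 0.3661, -0.0005], [0.3661, -0.9306, 0.0019], [0.0002, -0.002, -1.0]], 'force': [0.0519, 0.1746, 0.8546], 'wrist_torque': [0.0496, -0.0066, -0.0058], 'gripper_width': 0.0855}
{'fx': 459.7579574941262, 'fy': 459.7579574941262, 'cx': 280.84834968541224, 'cy': 210.06408433580782, 'world_to_cam': array([[-0.85706703,  0.51476639,  0.0212524 ,  0.49907959],
       [-0.33286242, -0.58474586,  0.7397803 ,  0.17770094],
       [ 0.39324129,  0.62696718,  0.67251278, -1.29857359],
       [ 0.        ,  0.        ,  0.        ,  1.        ]])}
{'fx': 538.6640126021466, 'fy': 538.6640126021466, 'cx': 281.6070791493134, 'cy': 207.59368080548182, 'world_to_cam': array([[ 0.02655127, -0.99961119,  0.00851515,  0.02049028],
       [ 0.99526663,  0.02723055,  0.09328897, -0.61548798],
       [-0.09348457,  0.00599791,  0.99560266, -1.08283222],
       [ 0.        ,  0.        ,  0.        ,  1.        ]])}
```

View pics/scene0.png

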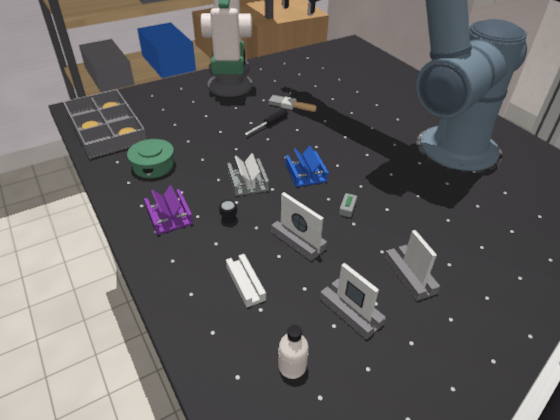

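View pics/top0.png

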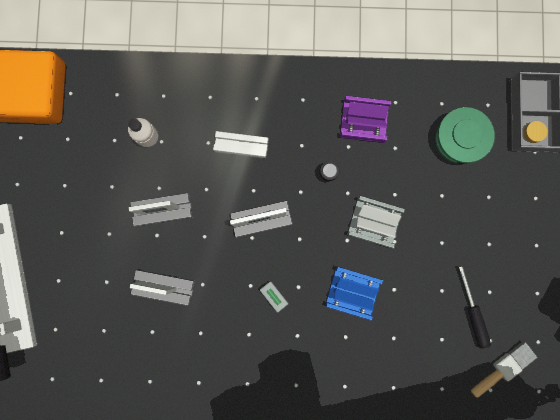

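The scene picture shows the round-window plate at about (300,222) and the grey clip at (249,173). In the top view they are at (261,217) and (377,221). The square plate is at top (160,208) and the blank plate at (160,288). The blue and purple clips are look-alikes. Next I measure positions from the depth.

```bash
cat > h.py <<'E'
from cell import *
import cv2,numpy as np
def cloud(n,d):
    c=camera_info(n);v,u=np.mgrid[0:420,0:560]
    P=np.stack([(u-c['cx'])/c['fx']*d,-(v-c['cy'])/c['fy']*d,-d],-1)
    T=np.linalg.inv(c['world_to_cam'])
    W=P@T[:3,:3].T+T[:3,3]; W[d==0]=np.nan
    return W
def rect(pts):
    (c,wh,a)=cv2.minAreaRect(pts[:,:2].astype(np.float32)*1000); b=cv2.boxPoints((c,wh,a))
    e=[b[1]-b[0],b[2]-b[1]];e=max(e,key=np.linalg.norm)
    return np.round(c,1),np.round(wh,1),round(np.degrees(np.arctan2(e[1],e[0]))%180,2),len(pts)
E
python3 - <<'E'
from h import *
W=cloud("top",np.load("top0.npy"))
def reg(W,u0,u1,v0,v1,z0,z1):
    R=W[v0:v1,u0:u1].reshape(-1,3);return R[(R[:,2]>z0)&(R[:,2]<z1)]
print("bench",np.nanmedian(W[250:280,200:240,2]))
for nm,b in dict(round=(225,300,195,245),square=(120,195,185,230),blank=(120,200,265,310)).items():
    p=reg(W,*b,.09,.12);print(nm,rect(p),p[:,2].mean()); p=reg(W,*b,.012,.04);print(' stand',rect(p),np.median(p[:,2]))
p=reg(W,345,410,190,250,.005,.09)
print("clip",rect(p),np.percentile(p[:,2],[5,50,95,99]))
for a,b in((.005,.016),(.016,.03),(.03,.04),(.04,.05),(.05,.07)):
    q=p[(p[:,2]>a)&(p[:,2]<b)]; 
    if len(q)>4:print(a,b,rect(q))
W2=cloud("scene",np.load("scene0.npy"))
R=W2.reshape(-1,3)
for nm,c in dict(round=(.6,.05),clip=(.6,-.16)).items(): pass
p=reg(W2,265,335,185,262,.04,.12);print("scene round",rect(p))
p=reg(W2,265,335,185,262,.098,.12);print("scene round top",rect(p))
p=reg(W2,222,275,145,197,.005,.09);print("scene clip",rect(p))
im=cv2.imread("pics/top0.png")[180:260,210:420];cv2.imwrite("pics/z1.png",cv2.resize(im,None,fx=3.8,fy=3.8,interpolation=cv2.INTER_CUBIC))
im=cv2.imread("pics/scene0.png")[140:265,210:350];cv2.imwrite("pics/z2.png",cv2.resize(im,None,fx=4.6,fy=4.6,interpolation=cv2.INTER_CUBIC))
E
```

```text
bench 0.0001395660886189809
round (array([590.6,  82.7]), array([  8.4, 109.6]), np.float32(104.37), 273) 0.10555303491504864
 stand (array([591.6,  79.7]), array([ 50.5, 119.9]), np.float32(104.33), 1011) 0.024499011570745077
square (array([604.5, 290.9]), array([ 8.5, 79.4]), np.float32(100.67), 221) 0.10430080211080756
 stand (array([605.3, 288. ]), array([ 50.7, 120.8]), np.float32(100.48), 1017) 0.024130528613178326
blank (array([446.6, 286. ]), array([69.7,  8.6]), np.float32(80.67), 192) 0.1046434410044839
 stand (array([445.4, 277.6]), array([120.5,  50.4]), np.float32(80.79), 1095) 0.024009204233163217
clip (array([ 598. , -164.7]), array([125.2, 135.4]), np.float32(90.81), 1973) [0.0064517  0.03315245 0.05668567 0.05899194]
0.005 0.016 (array([ 598. , -164.7]), array([125.2, 135.4]), np.float32(90.81), 575)
0.016 0.03 (array([ 591.4, -157.4]), array([94.6, 84.2]), np.float32(75.16), 212)
0.03 0.04 (array([ 591.2, -157.9]), array([96. , 83.8]), np.float32(74.64), 503)
0.04 0.05 (array([ 592. , -158.4]), array([79.9, 34.5]), np.float32(73.06), 305)
0.05 0.07 (array([ 591.5, -157.8]), array([80.6, 46.3]), np.float32(75.31), 378)
scene round (array([589.2,  87.4]), array([ 12.8, 111.4]), np.float32(103.69), 1092)
scene round top (array([589.2,  86.9]), array([ 12.5, 110.4]), np.float32(103.69), 252)
scene clip (array([ 589.6, -153.6]), array([99.9, 84.1]), np.float32(74.66), 1093)
```

View pics/z1.png

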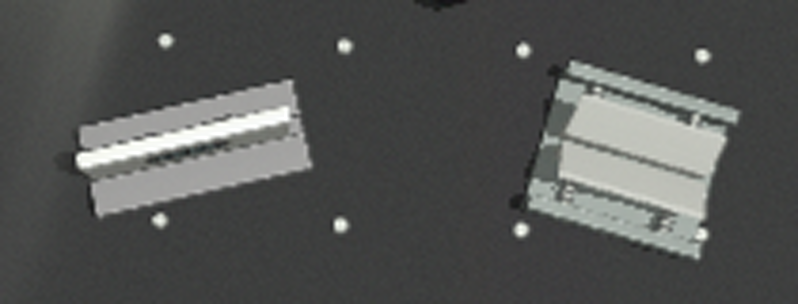

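View pics/z2.png

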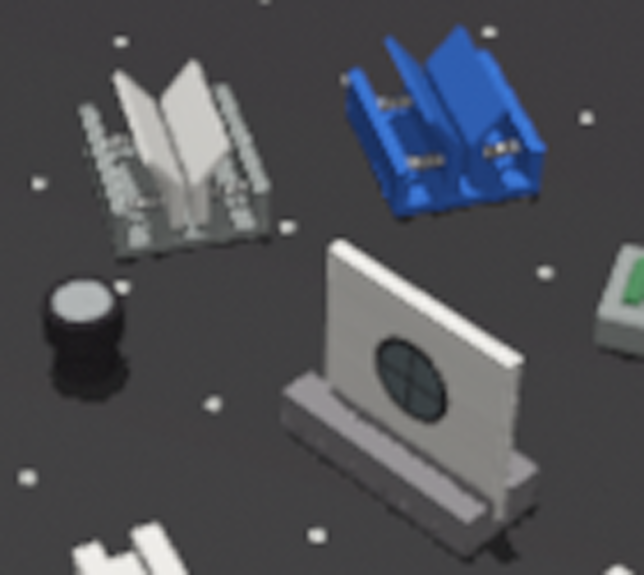

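```bash
cat >> h.py <<'E'
def to(tgt,ang):
    """shift in tool cm and turn deg to bring TCP to tgt (m) with tool x yaw ang deg"""
    s=get_state();R=np.array(s['tool_rot']);d=R.T@(np.array(tgt)-s['ee_pos'])*100
    yaw=np.degrees(np.arctan2(R[1,0],R[0,0]));t=-(ang-yaw)
    print('t',round(s['t'],2),'pos',np.round(s['ee_pos'],4),'yaw',round(yaw,2),'tilt',np.round(R[:2,2],4),'F',np.round(s['force'],1),'w',round(s['gripper_width'],4))
    print('shift cm',np.round(d,2),'turn',round((t+180)%360-180,2))
E
python3 -m jog '[[[3,-2.2,0,-5,8.5],[6.5,-4.9,0,-12,8.5],[10.1,-7.6,0,-20,8.5],[13.7,-10.3,0,-28,8.5],[17.3,-13,0,-36,8.5],[20.9,-15.7,0,-44,8.5],[24.5,-18.4,0,-52,8.5],[28,-21,0,-60,8.5]]]'
python3 -c "
from h import *
to((.5906,.0827,.2),104.4)"
```

```text
t: 0.9
ee_pos: [0.3946, -0.2352, 0.231]
tool_rot: [[0.143, 0.99, -0.0], [0.99, -0.143, 0.0], [0.0, -0.0, -1.0]]
force: [1.2, -0.5, 0.7]
gripper_width: 0.0848
t 0.9 pos [ 0.3946 -0.2352  0.231 ] yaw 81.8 tilt [-0.0004  0.0003] F [ 1.2 -0.5  0.7] w 0.0848
shift cm [34.26 14.87  3.11] turn -22.6
```

```bash
python3 -m jog '[[[4.3,1.9,0.2,-3,8.5],[8.6,3.8,0.6,-6,8.5],[13,5.6,1,-9,8.5],[17.3,7.5,1.4,-12,8.5],[21.6,9.4,1.8,-15,8.5],[26,11.2,2.2,-18,8.5],[30.2,13.1,2.6,-20.5,8.5],[34.2,14.8,3,-22.5,8.5]]]'
python3 -m jog '[[[0,0,0,0,8.5],[0,0,0,0,8.5]]]'
python3 -c "
from h import *
p,d=snapshot('scene');cv2.imwrite('pics/s2.png',p[:,:,::-1])
to((.5906,.0827,.072),104.4)"
```

```text
t: 1.7
ee_pos: [0.5918, 0.0811, 0.2006]
tool_rot: [[-0.244, 0.97, -0.001], [0.97, 0.244, -0.0], [-0.0, -0.001, -1.0]]
force: [0.7, -0.7, 0.8]
gripper_width: 0.0852
t: 1.9
ee_pos: [0.5909, 0.0798, 0.2003]
tool_rot: [[-0.243, 0.97, -0.002], [0.97, 0.243, -0.001], [-0.0, -0.002, -1.0]]
force: [0.2, -0.6, 0.0]
gripper_width: 0.0854
t 1.95 pos [0.5906 0.0789 0.2007] yaw 103.98 tilt [-0.0016 -0.0007] F [-0.8  0.2 -0.1] w 0.0852
shift cm [ 0.38  0.11 12.87] turn -0.42
```

View pics/s2.png

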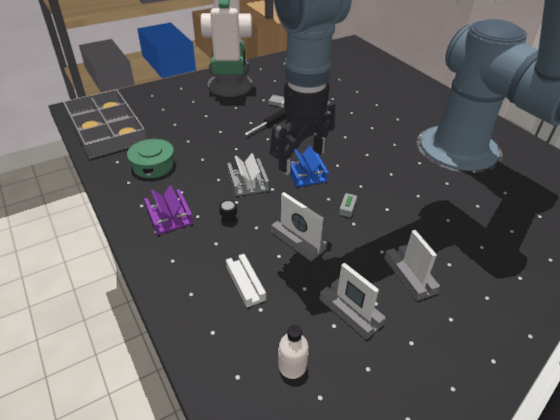

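The gripper is above the plate, with its fingertips near (288,165) and (325,150). I descend with the pads open to z≈0.072, watching the force.

```bash
python3 -c "
from h import *
c=camera_info('scene');q=c['world_to_cam']@np.array([.5906,.0789,.2007,1]);print(c['cx']+c['fx']*q[0]/-q[2],c['cy']-c['fy']*q[1]/-q[2])"
python3 -m jog '[[[0.2,0.1,1,-0.4,8.5],[0.3,0.1,3,-0.4,8.5],[0.3,0.1,5,-0.4,8.5],[0.3,0.1,7,-0.4,8.5],[0.3,0.1,9,-0.4,8.5],[0.3,0.1,10.5,-0.4,8.5],[0.3,0.1,12,-0.4,8.5],[0.3,0.1,12.8,-0.4,8.5]]]'
python3 -m jog '[[[0,0,0,0,8.5],[0,0,0,0,8.5]]]'
python3 -c "
from h import *
p,d=snapshot('top');cv2.imwrite('pics/t3.png',cv2.resize(p[170:270,190:340,::-1],None,fx=4,fy=4))
to((.5906,.0827,.072),104.4)"
```

```text
300.54245700894074 166.55867763256913
t: 2.75
ee_pos: [0.5898, 0.0809, 0.0716]
tool_rot: [[-0.246, 0.969, -0.003], [0.969, 0.246, -0.0], [0.0, -0.003, -1.0]]
force: [-0.5, -0.0, 0.7]
gripper_width: 0.085
t: 2.95
ee_pos: [0.5915, 0.0817, 0.0737]
tool_rot: [[-0.247, 0.969, 0.0], [0.969, 0.247, -0.0], [-0.0, 0.0, -1.0]]
force: [-0.1, 0.3, 0.4]
gripper_width: 0.0851
t 3.0 pos [0.592  0.0819 0.0741] yaw 104.34 tilt [ 0.0013 -0.0001] F [ 0.6 -0.1 -0. ] w 0.0848
shift cm [ 0.11 -0.11  0.21] turn -0.06
```

View pics/t3.png

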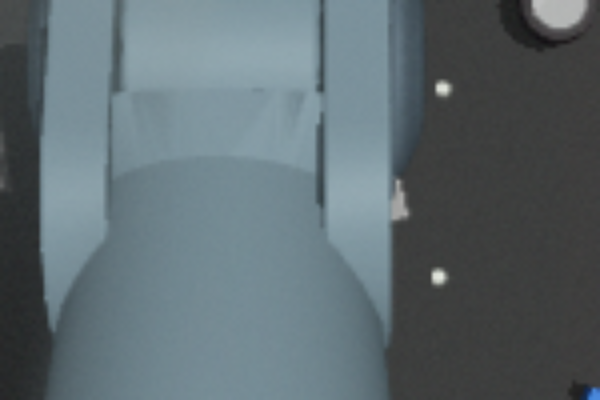

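The arm hides the plate in the top view, and there is no contact force. I close the gripper.

```bash
python3 -m jog '[[[0,-0.1,0.1,0,5],[0,-0.1,0.1,0,3],[0,-0.1,0.1,0,0],[0,-0.1,0.1,0,0],[0,-0.1,0.1,0,0],[0,-0.1,0.1,0,0],[0,-0.1,0.1,0,0],[0,-0.1,0.1,0,0]]]'
python3 -m jog '[[[0,0,0,0,0],[0,0,0,0,0],[0,0,0,0,0]]]'
```

```text
t: 3.8
ee_pos: [0.5905, 0.082, 0.0724]
tool_rot: [[-0.248, 0.969, 0.0], [0.969, 0.248, -0.0], [-0.0, -0.0, -1.0]]
force: [-0.9, -0.6, 2.4]
gripper_width: 0.0071
t: 4.1
ee_pos: [0.5905, 0.082, 0.0724]
tool_rot: [[-0.248, 0.969, 0.0], [0.969, 0.248, -0.0], [-0.0, 0.0, -1.0]]
force: [-1.8, 0.1, 3.3]
gripper_width: 0.0071
```

```bash
python3 -c "
from h import *
for i in range(3): to((.5906,.0827,.072),104.4)
p,d=snapshot('scene');cv2.imwrite('pics/s4.png',cv2.resize(p[100:270,200:400,::-1],None,fx=3.4,fy=3.4))
to((.5906,.0827,.072),104.4)"
```

```text
t 4.1 pos [0.5905 0.082  0.0724] yaw 104.38 tilt [ 0.0001 -0.0001] F [-1.8  0.1  3.3] w 0.0071
shift cm [0.07 0.03 0.04] turn -0.02
t 4.1 pos [0.5905 0.082  0.0724] yaw 104.38 tilt [ 0.0001 -0.0001] F [-1.8  0.1  3.3] w 0.0071
shift cm [0.07 0.03 0.04] turn -0.02
t 4.1 pos [0.5905 0.082  0.0724] yaw 104.38 tilt [ 0.0001 -0.0001] F [-1.8  0.1  3.3] w 0.0071
shift cm [0.07 0.03 0.04] turn -0.02
t 4.15 pos [0.5905 0.082  0.0724] yaw 104.37 tilt [ 0.0001 -0.0001] F [-0.9 -1.2  2.6] w 0.0074
shift cm [0.07 0.02 0.04] turn -0.03
```

View pics/s4.png

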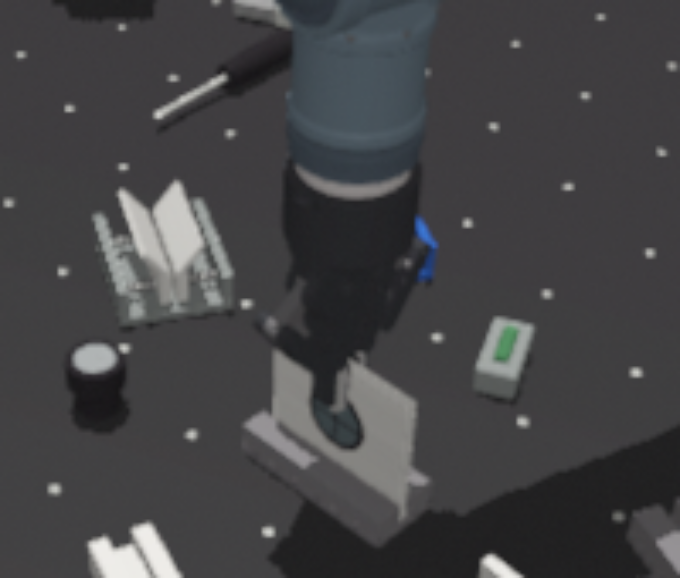

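The fingers are closed on the plate at about (335,385) in the crop, with an opening of 7 mm. I lift it straight up.

```bash
python3 -m jog '[[[0,0,-0.5,0,0],[0,0,-1.5,0,0],[0,0,-3,0,0],[0,0,-4.5,0,0],[0,0,-6,0,0],[0,0,-7.5,0,0],[0,0,-9,0,0],[0,0,-9.5,0,0]]]'
python3 -m jog '[[[0,0,0,0,0],[0,0,0,0,0]]]'
python3 -c "
from h import *
p,d=snapshot('scene');cv2.imwrite('pics/s5.png',cv2.resize(p[50:260,180:420,::-1],None,fx=2.8,fy=2.8))
to((.5913,-.1585,.165),75)"
```

```text
t: 4.95
ee_pos: [0.5918, 0.0821, 0.1696]
tool_rot: [[-0.248, 0.969, 0.003], [0.969, 0.248, 0.0], [-0.001, 0.003, -1.0]]
force: [-0.2, 0.5, -1.2]
gripper_width: 0.0072
t: 5.15
ee_pos: [0.5903, 0.082, 0.1667]
tool_rot: [[-0.248, 0.969, -0.001], [0.969, 0.248, -0.0], [0.0, -0.001, -1.0]]
force: [-0.2, -1.3, -2.6]
gripper_width: 0.0072
t 5.2 pos [0.59   0.082  0.1664] yaw 104.37 tilt [-0.0014 -0.0001] F [-0.3  0.6 -2.5] w 0.0072
shift cm [-23.33  -5.84   0.14] turn 29.37
```

View pics/s5.png

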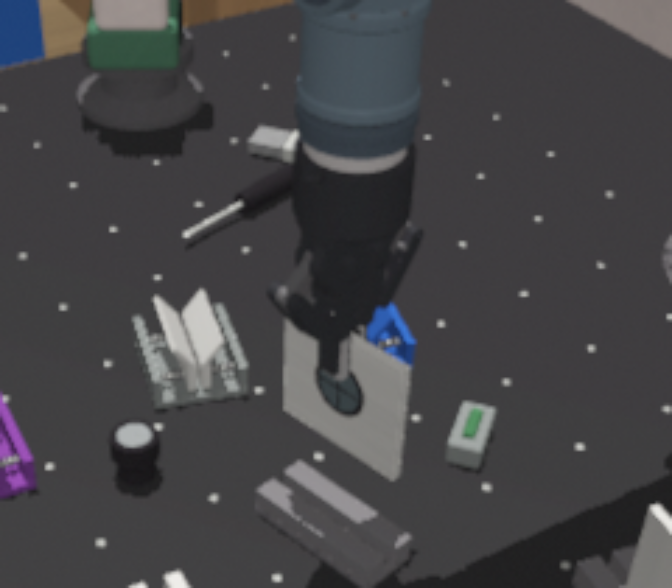

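The plate hangs upright and clear of its stand. I move it over the clip.

```bash
python3 -m jog '[[[-1.5,-0.4,0,2,0],[-4.5,-1.1,0,6,0],[-8.5,-2.1,0,11,0],[-12.5,-3.1,0,16,0],[-16.5,-4.1,0,21,0],[-20,-5,0,25,0],[-22.5,-5.6,0,28.4,0],[-23.3,-5.84,0,29.4,0]]]'
python3 -m jog '[[[0,0,0,0,0],[0,0,0,0,0],[0,0,0,0,0],[0,0,0,0,0]]]'
python3 -c "
from h import *
p,d=snapshot('scene');cv2.imwrite('pics/s6.png',cv2.resize(p[50:230,150:350,::-1],None,fx=3.3,fy=3.3));np.save('s6.npy',d)
p,d=snapshot('top');cv2.imwrite('pics/t6.png',cv2.resize(p[170:280,310:450,::-1],None,fx=4,fy=4));np.save('t6.npy',d)
to((.5913,-.1585,.165),75)
W=cloud('scene',np.load('s6.npy')).reshape(-1,3)
c=np.array([.5913,-.1585]);a=np.radians(75);u=np.array([np.cos(a),np.sin(a)]);n=np.array([np.sin(a),-np.cos(a)])
L=(W[:,:2]-c)@u;N=(W[:,:2]-c)@n
for z0,z1 in((.105,.13),(.13,.16),(.16,.19)):
    m=(abs(L)<.07)&(abs(N)<.015)&(W[:,2]>z0)&(W[:,2]<z1);q=W[m];print(z0,rect(q),np.median(N[m]).round(4),L[m].min().round(4),L[m].max().round(4))
m=(abs(L)<.07)&(abs(N)<.015)&(W[:,2]>.07)&(W[:,2]<.2);print('zmin/max',np.percentile(W[m,2],[0.5,2,98,99.5]))
m=(abs(L)<.07)&(abs(N)<.05)&(W[:,2]>.045)&(W[:,2]<.07);print('lips',np.percentile(N[m],[1,50,99]),np.percentile(L[m],[1,99]))
"
```

```text
t: 6.0
ee_pos: [0.591, -0.162, 0.1665]
tool_rot: [[0.265, 0.964, -0.001], [0.964, -0.265, -0.001], [-0.001, -0.001, -1.0]]
force: [-0.1, 0.8, -1.5]
gripper_width: 0.007
t: 6.4
ee_pos: [0.5918, -0.1569, 0.1673]
tool_rot: [[0.257, 0.966, -0.0], [0.966, -0.257, 0.0], [0.0, -0.0, -1.0]]
force: [0.9, 0.8, -2.0]
gripper_width: 0.007
t 6.5 pos [ 0.5919 -0.1573  0.1674] yaw 75.06 tilt [ 0. -0.] F [-0.8  0.8 -1.1] w 0.007
shift cm [-0.14 -0.03  0.24] turn 0.06
0.105 (array([ 597.5, -148.6]), array([107.5,   7.3]), np.float32(78.57), 106) 0.0035 -0.0427 0.0649
0.13 (array([ 595.8, -146.3]), array([99.9,  7.4]), np.float32(75.71), 116) 0.0038 -0.037 0.063
0.16 (array([ 605. , -126.9]), array([57.7, 27.8]), np.float32(64.23), 152) 0.0039 0.007 0.0645
zmin/max [0.10151866 0.10317273 0.19970591 0.19990126]
lips [-0.0263094  -0.01473972  0.01941284] [-0.03420105  0.04441564]
```

View pics/s6.png

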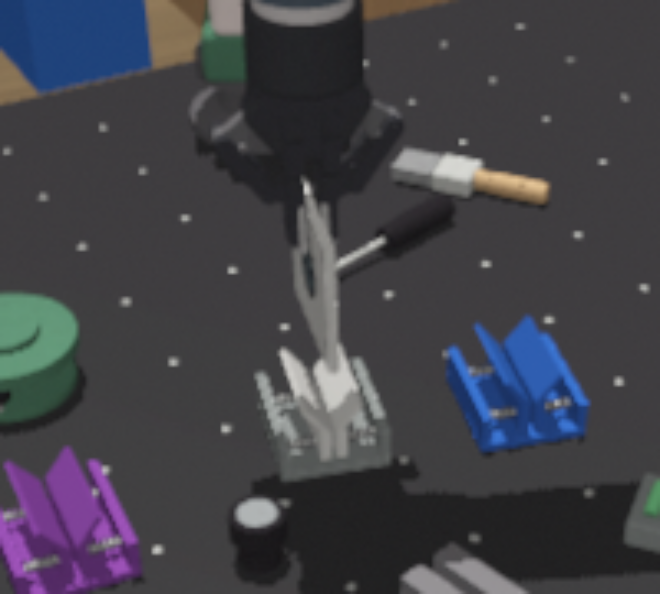

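View pics/t6.png

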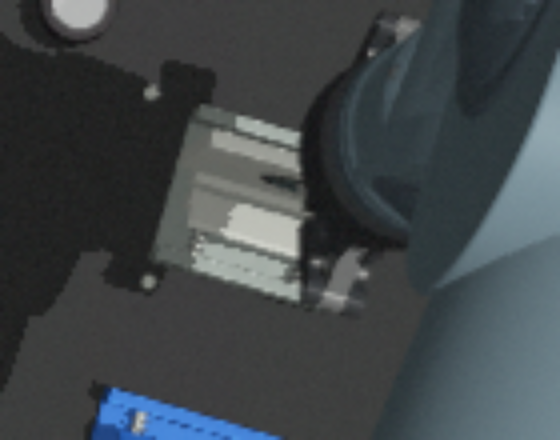

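The plate is over the clip and upright, at (315,280) in the crop, with the clip at (325,410). The scene camera puts it about 5 mm off along the jaws and 2–3 mm across, while the arm readings put it within 1.5 mm. I split the difference in a small correction and start down.

```bash
python3 -m jog '[[[-0.3,-0.1,0.3,0,0],[-0.4,-0.15,1,0,0],[-0.4,-0.15,2,0,0],[-0.4,-0.15,3,0,0],[-0.4,-0.15,4,0,0],[-0.4,-0.15,4.6,0,0],[-0.4,-0.15,5,0,0],[-0.4,-0.15,5,0,0]]]'
python3 -c "
from h import *
p,d=snapshot('scene');cv2.imwrite('pics/s7.png',cv2.resize(p[80:210,180:310,::-1],None,fx=4.6,fy=4.6,interpolation=2))
to((.5913,-.1585,.0744),75)
"
```

```text
t: 7.3
ee_pos: [0.5889, -0.1615, 0.1165]
tool_rot: [[0.259, 0.966, -0.001], [0.966, -0.259, 0.0], [0.0, -0.001, -1.0]]
force: [-0.9, -0.3, -2.6]
gripper_width: 0.0075
t 7.35 pos [ 0.5892 -0.1616  0.1171] yaw 74.98 tilt [-0.0003  0.    ] F [-0.3 -0.  -1.5] w 0.007
shift cm [0.36 0.12 4.27] turn -0.02
```

View pics/s7.png

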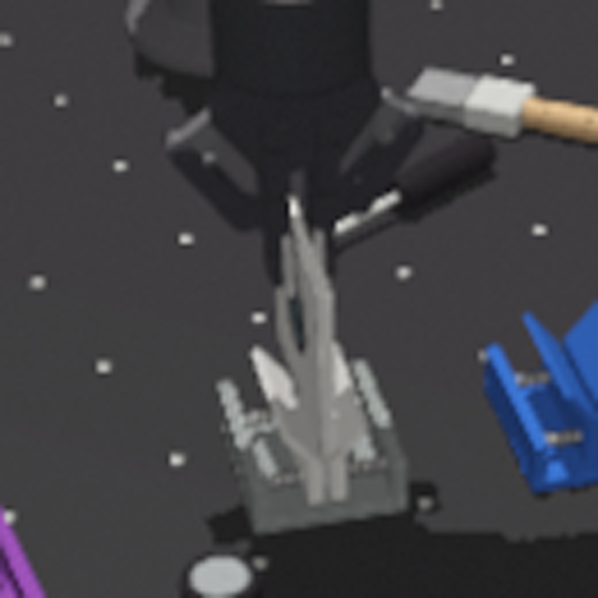

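The plate's lower edge is central between the lips, near (320,430) in the crop. I press it down slowly.

```bash
python3 -m jog '[[[0,0,0.4,0,0],[0,0,0.8,0,0],[0,0,1.2,0,0],[0,0,1.6,0,0],[0,0,2,0,0],[0,0,2.3,0,0],[0,0,2.6,0,0],[0,0,2.6,0,0]]]'
python3 -c "
from h import *
to((.5913,-.1585,.0744),75)
"
```

```text
t: 8.15
ee_pos: [0.5891, -0.1617, 0.0907]
tool_rot: [[0.259, 0.966, -0.001], [0.966, -0.259, 0.0], [-0.0, -0.001, -1.0]]
force: [0.2, -0.2, -1.2]
gripper_width: 0.0072
t 8.15 pos [ 0.5891 -0.1617  0.0907] yaw 74.96 tilt [-0.0007  0.0001] F [ 0.2 -0.2 -1.2] w 0.0072
shift cm [0.36 0.14 1.63] turn -0.04
```

```bash
python3 -m jog '[[[0,0,0.3,0,0],[0,0,0.6,0,0],[0,0,0.9,0,0],[0,0,1.1,0,0],[0,0,1.3,0,0],[0,0,1.3,0,0]]]'
python3 -c "
from h import *
p,d=snapshot('scene');cv2.imwrite('pics/s8.png',cv2.resize(p[80:210,180:310,::-1],None,fx=4.6,fy=4.6,interpolation=2))
to((.5913,-.1585,.0744),75)
"
```

```text
t: 8.75
ee_pos: [0.589, -0.1616, 0.0778]
tool_rot: [[0.259, 0.966, -0.001], [0.966, -0.259, 0.0], [-0.0, -0.001, -1.0]]
force: [-0.1, -0.2, -1.4]
gripper_width: 0.0072
t 8.8 pos [ 0.589  -0.1616  0.0778] yaw 74.97 tilt [-0.0009  0.0002] F [ 0.   0.2 -2.9] w 0.0073
shift cm [0.36 0.15 0.34] turn -0.03
```

View pics/s8.png

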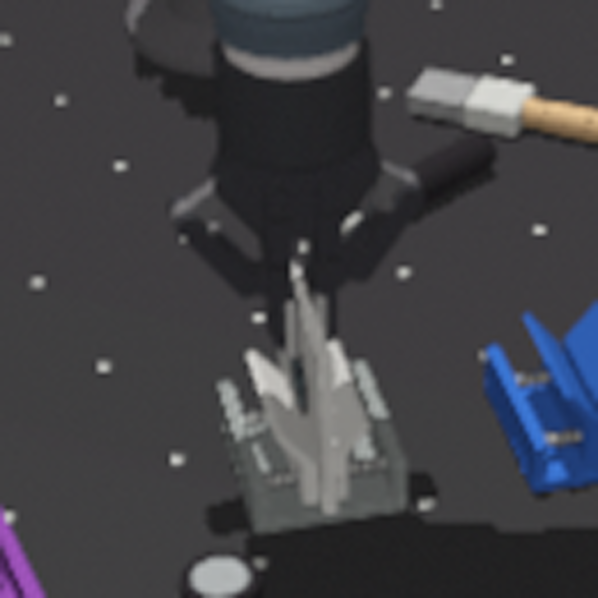

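```bash
python3 -m jog '[[[0,0,0.1,0,0],[0,0,0.2,0,0],[0,0,0.3,0,0],[0,0,0.3,0,0]]]'
python3 -m jog '[[[0,0,0.1,0,0],[0,0,0.1,0,0],[0,0,0.2,0,0],[0,0,0.2,0,0]]]'
python3 -c "
from h import *
p,d=snapshot('scene');cv2.imwrite('pics/s9.png',cv2.resize(p[80:210,180:310,::-1],None,fx=4.6,fy=4.6,interpolation=2))
to((.5913,-.1585,.0744),75)
W=cloud('scene',d).reshape(-1,3)
c=np.array([.5896,-.1536]);a=np.radians(75);u=np.array([np.cos(a),np.sin(a)]);n=np.array([np.sin(a),-np.cos(a)])
L=(W[:,:2]-c)@u;N=(W[:,:2]-c)@n
m=(abs(L)<.075)&(abs(N)<.012)&(W[:,2]>.06)&(W[:,2]<.125);q=W[m];print(np.median(N[m]),np.percentile(L[m],[1,99]))
m&=(L>.02);print('top z',np.percentile(W[m,2],[95,98,99.5]))
"
```

```text
t: 9.2
ee_pos: [0.5893, -0.1617, 0.0752]
tool_rot: [[0.259, 0.966, 0.0], [0.966, -0.259, -0.0], [-0.0, 0.0, -1.0]]
force: [-0.0, -0.2, 0.6]
gripper_width: 0.007
t: 9.6
ee_pos: [0.5896, -0.1618, 0.0744]
tool_rot: [[0.259, 0.966, 0.001], [0.966, -0.259, -0.001], [-0.0, 0.001, -1.0]]
force: [-3.3, 0.3, 7.3]
gripper_width: 0.0069
t 9.65 pos [ 0.5896 -0.1618  0.0744] yaw 74.97 tilt [ 0.0009 -0.0005] F [-1.9  0.3  8.6] w 0.0071
shift cm [ 0.36  0.08 -0.  ] turn -0.03
0.0034611895513460963 [-0.02503275  0.05434338]
top z [0.10821145 0.10927237 0.10981831]
```

View pics/s9.png

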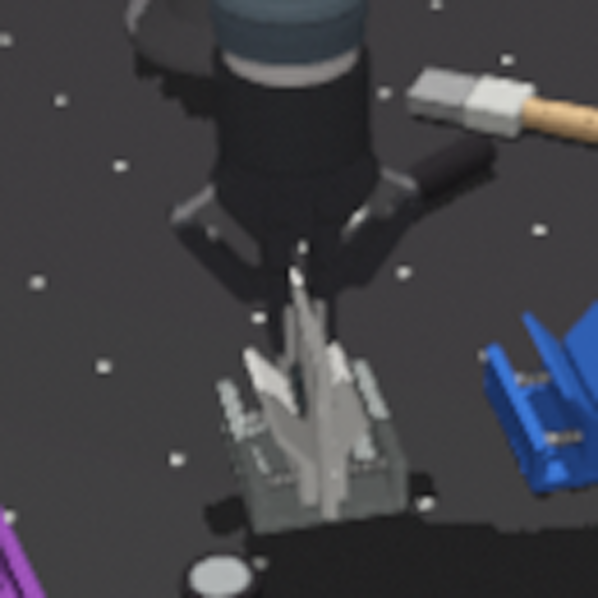

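The force rises at exactly the expected height (TCP 74.4 mm, plate top about 108 mm). I press 1.5 mm more to confirm it is on the floor.

```bash
python3 -m jog '[[[0,0,0.1,0,0],[0,0,0.15,0,0],[0,0,0.15,0,0]]]'
python3 -m jog '[[[0,0,-0.1,0,0],[0,0,-0.25,0,0],[0,0,-0.25,0,0]]]'
```

```text
t: 9.95
ee_pos: [0.5897, -0.1618, 0.0744]
tool_rot: [[0.259, 0.966, 0.002], [0.966, -0.259, -0.001], [-0.0, 0.002, -1.0]]
force: [-5.0, 1.9, 14.8]
gripper_width: 0.0069
t: 10.25
ee_pos: [0.5893, -0.1617, 0.0744]
tool_rot: [[0.259, 0.966, -0.0], [0.966, -0.259, -0.0], [-0.0, -0.0, -1.0]]
force: [-1.9, -0.1, 3.9]
gripper_width: 0.0071
```

The floor is solid: z did not move as the force rose to 15 N. I release, then lift.

```bash
python3 -m jog '[[[0,0,0,0,1.5],[0,0,0,0,2.5],[0,0,0,0,4],[0,0,0,0,5],[0,0,0,0,5],[0,0,0,0,5],[0,0,0,0,5]]]'
python3 -m jog '[[[0,0,-0.5,0,5],[0,0,-2,0,5],[0,0,-4,0,5],[0,0,-6,0,5],[0,0,-8,0,5],[0,0,-10,0,5],[0,0,-12,0,5],[0,0,-13,0,5]]]'
python3 -m jog '[[[3,0,0,0,5],[7,0,0,0,5],[11,0,0,0,5],[15,0,0,0,5],[19,0,0,0,5],[22,0,0,0,5],[24,0,0,0,5],[24,0,0,0,5]]]'
python3 - <<'E'
from h import *
p,d=snapshot('top');cv2.imwrite('pics/t10.png',p[:,:,::-1])
p,e=snapshot('scene');cv2.imwrite('pics/s10.png',cv2.resize(p[80:210,180:310,::-1],None,fx=4.6,fy=4.6,interpolation=2))
W=cloud('top',d)
def reg(W,u0,u1,v0,v1,z0,z1):
    R=W[v0:v1,u0:u1].reshape(-1,3);return R[(R[:,2]>z0)&(R[:,2]<z1)]
for nm,b in dict(clipped=(335,420,185,255),square=(120,195,185,230),blank=(120,200,265,310)).items():
    p=reg(W,*b,.09,.125)
    if len(p)>5: print(nm,rect(p),np.percentile(p[:,2],[5,50,95]))
E
```

```text
t: 10.95
ee_pos: [0.5894, -0.1617, 0.0743]
tool_rot: [[0.259, 0.966, 0.0], [0.966, -0.259, -0.0], [-0.0, 0.0, -1.0]]
force: [-0.2, 0.4, -0.1]
gripper_width: 0.0502
t: 11.75
ee_pos: [0.5902, -0.1621, 0.2068]
tool_rot: [[0.259, 0.966, 0.003], [0.966, -0.259, -0.001], [-0.0, 0.003, -1.0]]
force: [0.6, -0.5, 0.4]
gripper_width: 0.0499
t: 12.55
ee_pos: [0.6517, 0.0725, 0.2038]
tool_rot: [[0.256, 0.967, -0.0], [0.967, -0.256, 0.0], [0.0, -0.0, -1.0]]
force: [-0.4, -0.6, 0.1]
gripper_width: 0.0498
clipped (array([ 590.7, -159.4]), array([110. ,   8.7]), np.float32(74.73), 309) [0.09415065 0.10828162 0.11167329]
square (array([604.4, 291.2]), array([ 8.3, 79.8]), np.float32(100.39), 219) [0.09426601 0.10588636 0.109505  ]
blank (array([446.8, 286.2]), array([70.6,  8.2]), np.float32(80.62), 191) [0.09406976 0.10568108 0.10897032]
```

View pics/t10.png

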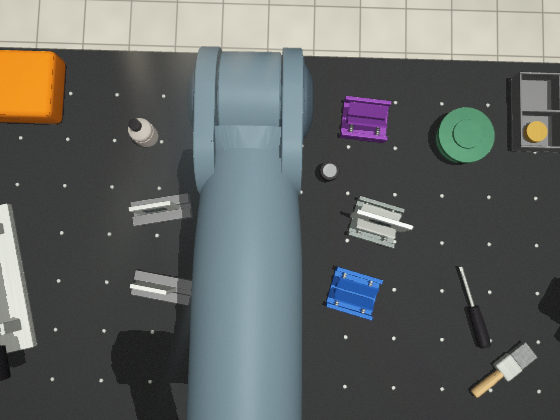

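View pics/s10.png

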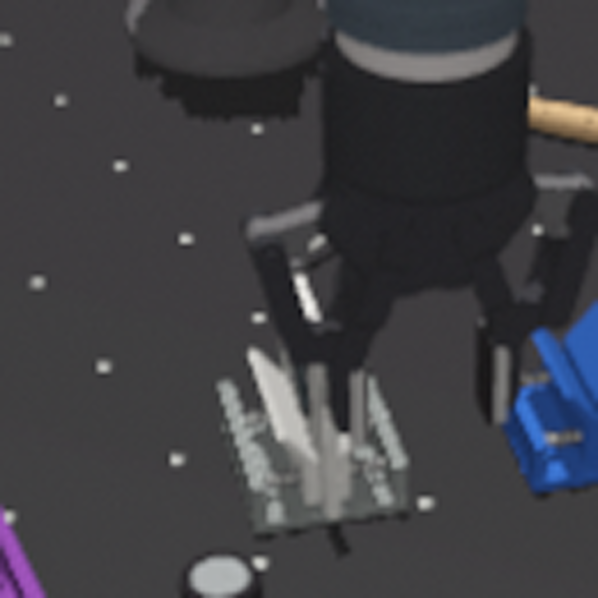

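The plate stands in the clip at top (380,218), within 2 mm of the clip's middle and upright with its top at 108 mm. The bystander plates have not moved and the gripper is clear. I hand in the job.

```bash
python3 -m jog '[[[0,0,0,0,5],[0,0,0,0,5]]]'; python3 -c "
from cell import *
print(finish_job())"
```

```text
t: 12.85
ee_pos: [0.6514, 0.0687, 0.2044]
tool_rot: [[0.261, 0.965, -0.0], [0.965, -0.261, -0.0], [-0.0, 0.0, -1.0]]
force: [0.7, -0.4, 1.0]
gripper_width: 0.05
the job is handed in; nothing more can be done
None
```

I took the round-window plate out of its stand, pressed it into the grey clip until it sat on the floor, let go, moved the arm clear and handed in the job at about 13 s.

- **Fully home:** the TCP stayed at 74.4 mm, the expected height, as the force rose from 7 to 15 N. The plate's top edge reads 108 mm, as it should on the clip's floor.
- **Position:** in the last top picture the plate's middle is within 2 mm of the clip's middle. It lies at 74.7° against 75° for the jaws.
- **Other plates:** both are within 0.5 mm of where they started.
- **Disagreements:**
  - The scene camera put the plate about 5 mm further along the jaws and 2–3 mm further across than the arm readings did. I split the difference; either reading is inside the tolerances.
  - I felt none of the expected 5 to 13 N as the jaws parted; the readings after each step showed only about the plate's weight until it reached the floor.

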